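Set out two drawer banks on the check easels

TASK

Set out the four finished drawer fronts (those with bar pulls) on the two check easels for inspection: the walnut fronts on the white-faced easel and the white fronts on the blue-faced one. On each easel lay them flat, pulls up, centred and square: the deep front down against the bottom lip, and the shallow front right above it with its edge against the deep one, as the drawers will sit in the cabinet. Lay them down gently, and leave the bare MDF front, pencil, tape measure and glue bottle where they are.

Things in the scene. Friction and masses are not known exactly. Their poses are not given: they have to be found in the camera images.
- walnut_deep: Deep finished drawer front: dark brown walnut board 60 x 130 x 18 mm with a steel bar pull on its face. Bar 10 x 10 mm, 86 mm long, parallel to the 130 mm edges over the middle of the board, its centre line 45 mm above the underside. About 160 g (+-30 %). Origin: centre of the underside; x across the 60 mm depth, y along the 130 mm length, z out of the face.
- walnut_shallow: Shallow finished drawer front: dark brown walnut board 40 x 130 x 18 mm with a steel bar pull on its face. Bar 10 x 10 mm, 86 mm long, parallel to the 130 mm edges over the middle of the board, its centre line 45 mm above the underside. About 120 g (+-30 %). Origin: centre of the underside; x across the 40 mm depth, y along the 130 mm length, z out of the face.
- white_deep: Deep finished drawer front: painted white board 60 x 130 x 18 mm with a steel bar pull on its face. Bar 10 x 10 mm, 86 mm long, parallel to the 130 mm edges over the middle of the board, its centre line 45 mm above the underside. About 160 g (+-30 %). Origin: centre of the underside; x across the 60 mm depth, y along the 130 mm length, z out of the face.
- white_shallow: Shallow finished drawer front: painted white board 40 x 130 x 18 mm with a steel bar pull on its face. Bar 10 x 10 mm, 86 mm long, parallel to the 130 mm edges over the middle of the board, its centre line 45 mm above the underside. About 120 g (+-30 %). Origin: centre of the underside; x across the 40 mm depth, y along the 130 mm length, z out of the face.
- easel_white: Fixed easel: white board 180 mm wide, 128 mm long above the lip, rising at 30 degrees away from the robot to 90 mm; pale wood lip 12 mm high, 12 mm thick at its low edge. Origin: on the face at the lip's inner side, mid-width, 26 mm above the bench; x up the slope, y along the lip, z out of the face. Seated fronts have origins near x = 30 (deep) and 80 mm (shallow), y = z = 0.
- easel_blue: Fixed easel: dark blue board 180 mm wide, 128 mm long above the lip, rising at 30 degrees away from the robot to 90 mm; pale wood lip 12 mm high, 12 mm thick at its low edge. Origin: on the face at the lip's inner side, mid-width, 26 mm above the bench; x up the slope, y along the lip, z out of the face. Seated fronts have origins near x = 30 (deep) and 80 mm (shallow), y = z = 0.
- bare_front: Unfinished tan MDF drawer front without a pull, 130 x 60 x 18 mm, two small dark holes in its face; not part of the job. Origin: centre of the underside, y along its length.
- pencil: Flat red carpenter's pencil lying on the bench, 172 x 15 x 8 mm, along its own y; not part of the job. Origin: underside, about the middle.
- tape_measure: Yellow and black tape measure standing on its narrow side, 72 x 44 x 66 mm high; not part of the job. Origin: centre of the underside.
- glue_bottle: Glue bottle, amber with a green band and an orange nozzle, 60 mm diameter, 168 mm tall, upright; not part of the job. Origin: centre of the underside.
Things that resemble listed ones, but are neither listed nor needed, are in the scene too. Leave any pink or turquoise look-alike of the walnut_deep alone.

How it is judged:
At the end, for the whole second after the job is handed in: Walnut fronts on the white easel, white ones on the blue: pulls up, flat (4 mm, 0.08 rad), square (0.1 rad), centred within 15 mm; deep ones within 8 mm of the lip, shallow ones above, lower edge 56 to 72 mm from the lip; all released and at rest (x of walnut_deep in the frame of easel_white between 0.026 and 0.038 m and y of walnut_deep in the frame of easel_white between -0.015 and 0.015 m and z of walnut_deep in the frame of easel_white between -0.004 and 0.004 m and angle between the y axis of each of walnut_deep, walnut_shallow and the y axis of easel_white, either way round below 0.1 rad and angle between the z axis of each of walnut_deep, walnut_shallow and the z axis of easel_white, either way round below 0.08 rad and angle between each of walnut_deep, walnut_shallow, white_deep, white_shallow's own z axis and vertical below 0.8 rad and linear speed of each of walnut_deep, walnut_shallow, white_deep, white_shallow below 0.01 m/s and angular speed of each of walnut_deep, walnut_shallow, white_deep, white_shallow below 0.1 rad/s and x of walnut_shallow in the frame of easel_white between 0.076 and 0.092 m and y of walnut_shallow in the frame of easel_white between -0.015 and 0.015 m and z of walnut_shallow in the frame of easel_white between -0.004 and 0.004 m and x of white_deep in the frame of easel_blue between 0.026 and 0.038 m and y of white_deep in the frame of easel_blue between -0.015 and 0.015 m and z of white_deep in the frame of easel_blue between -0.004 and 0.004 m and angle between the y axis of each of white_deep, white_shallow and the y axis of easel_blue, either way round below 0.1 rad and angle between the z axis of each of white_deep, white_shallow and the z axis of easel_blue, either way round below 0.08 rad and x of white_shallow in the frame of easel_blue between 0.076 and 0.092 m and y of white_shallow in the frame of easel_blue between -0.015 and 0.015 m and z of white_shallow in the frame of easel_blue between -0.004 and 0.004 m); the robot touches nothing.
It fails at once if the bare front is shoved more than 30 mm (distance of bare_front from where it was at the start of the episode above 0.03 m).
It fails at once if the pencil is shoved more than 30 mm (distance of pencil from where it was at the start of the episode above 0.03 m).
It fails at once if the tape measure is shoved more than 30 mm (distance of tape_measure from where it was at the start of the episode above 0.03 m).
It fails at once if the glue bottle is shoved more than 30 mm (distance of glue_bottle from where it was at the start of the episode above 0.03 m).
It fails at once if a finished front is banged down or pressed on an easel with more than 80 N (contact force between any of walnut_deep, walnut_shallow, white_deep, white_shallow and easel_white above 80 N or contact force between any of walnut_deep, walnut_shallow, white_deep, white_shallow and easel_blue above 80 N).
It also fails if it takes over 112 s, if anything falls off the work surface, if the arm or the gripper's body presses on something with over 40 N, if the wrist force passes 120 N, or if a joint passes its speed limit or range.

ROBOT

A 6-joint arm with a two-finger parallel gripper is mounted at the origin on the work surface. World frame = base frame: x ahead of the robot, y to its left, z up, the work surface at z = 0. Lengths are in m, angles in rad, forces in N, time in s.
With the tool pointing down it reaches from about 0.3 to 1 m from the base axis. Payload 5.1 kg.
Tool frame: the origin (TCP) lies between the finger pads; the fingertips stand 11 mm ahead of it and the grasp point (between the pads) lies 8 mm behind it; z points along the fingers, y is the line along which they close (so a half turn about z gives the same grasp; the last joint's range is limited). The gripper opens to 95 mm and grips with 3 to 60 N. Pads are 20 mm wide; open, the fingers measure 119 mm over their backs; the gripper's body (75 mm by 180 mm) begins 59 mm behind the grasp point.
Start: joints at [1.101, 0.124, 1.65, -0, 1.367, -0.083], TCP at [0.245, 0.602, 0.226] pointing down, gripper open.
Joint ranges: [-2.61, 2.61], [-1.02, 2.33], [0.03, 2.71], [-1.35, 4.49], [0.32, 2.68], [-2.91, 2.91]. Speed limits (rad/s): [2.57, 2.57, 3.14, 3.14, 3.14, 3.14].

INTERFACE

Orientations are given as a rotation vector (axis times angle).
In Python, from bench import arm, snapshot, get_calibration gives the robot as it stands. The module is installed in compiled form; this text tells all that it offers.
- The arm moves only by the tool jog_arm, called after "Call:" in YAML: its name, and indented under it one key for each argument. Schema: {"type":"object","properties":{"plan":{"type":"array","items":{"type":"array","items":{"type":"array","items":{"type":"number"},"minItems":7,"maxItems":7},"minItems":1,"maxItems":12},"minItems":1,"maxItems":1},"only":{"type":"string"},"quiet":{"type":"boolean"},"lines":{"type":"string"}},"required":["plan"],"additionalProperties":false}. plan is a list that holds a single list of rows (three levels of brackets), with 1 to 12 rows, each of 7 numbers: a rotation vector rx, ry, rz in rad, then dx, dy, dz in m, then the finger opening in m; each row is the pose to reach, as a shift and turn from the pose commanded when the call began, along the tool's axes at that moment; what a row does not reach only later rows make up. A row lasts 1/10 s, in which the tool goes at most 0.05 m and 0.15 rad, less where a joint would pass 70% of its speed; a pose out of reach is approached as far as the arm can. The fingers move at their own pace and stop on an object; the grip force is fixed at half the most. Time passes only in rows, so rows that do not move let the fingers close. The tool returns the time, the measured TCP pose, the force, the opening and the grip force at its end. only (a regular expression) keeps the lines of the reply that match it, lines (a string "A,B") keeps lines A to B, and quiet returns only ok. Input that does not fit is refused with a message, and nothing moves.
- arm.observe(): the state, without advancing time (a new reading comes with each control period).
- snapshot(name): name is "scene" or "top" or "wrist"; returns the picture (420x560x3 uint8, red, green, blue); there is no depth.
- get_calibration(name): a dict with "intrinsics" (3x3 intrinsics, pixels), "world_to_cam" (4x4, takes a point from world to camera coordinates); the wrist camera has in their place "T_tool_cam" (4x4, takes a point from camera to tool coordinates, whose origin is the TCP and whose axes are the flange's). Camera axes: x right, y up, looking along -z (the intrinsics and any distortion apply to the point x, -y, -z); pixel columns grow to the right and rows downward; lengths in m; the calibration is good to about 2 mm. The wrist camera is an equidistant fisheye: a pixel r from the principal point sees the ray r / f radians off the axis. A picture is of the moment at which its call begins: read the wrist's pose just before it. get_calibration takes no time and is no camera call.
- arm.sign_off(): hands the job in; it is judged then, once.
The state is a dict: "time": time; "joints": joint angles; "joint_vel": joint speeds; "joint_efforts": joint torques, N m; "ee_pos": TCP position; "eef_rot": TCP orientation; "ft_force": force on the tool from outside, world axes, zero at the start; "ft_torque": the same for the moment, N m; "width": finger opening in m; "grip_force": force on a finger pad.
Only numpy, scipy, OpenCV 4.12 (cv2) and the standard library are available. Lean on these libraries where they do the work, as an engineer would, in place of code of your own. Each camera call takes 0.05 s, during which the arm holds its last target. There are 200 camera calls.

## Working session

There is one attempt and no reset: what is moved stays moved. The work goes in short steps, Python scripts to look and compute and a tool call to move; the robot and the scene stay as the last step left them, time stands still between calls to the robot, and variables do not carry over. Pictures are saved under pics/ and viewed, at most 14 in all, crops included, and the job is handed in when it is done.

```bash
mkdir -p pics
```

Run:
```python
from bench import arm,snapshot,get_calibration
import cv2
for n in("top","scene"):
    im=snapshot(n); cv2.imwrite(f"pics/{n}0.png",im[:,:,::-1])
    c=get_calibration(n); print(n,c)
print(get_calibration("wrist")); print(arm.observe())
```

```text
top {'intrinsics': array([[501.34303756,   0.        , 281.17060152],
       [  0.        , 501.34303756, 216.73993574],
       [  0.        ,   0.        ,   1.        ]]), 'world_to_cam': array([[-0.02647738, -0.99962975,  0.00627011,  0.00246159],
       [ 0.9924239 , -0.0255327 ,  0.12017853, -0.39594785],
       [-0.11997394,  0.00940462,  0.99273249, -1.57042166],
       [ 0.        ,  0.        ,  0.        ,  1.        ]])}
scene {'intrinsics': array([[541.92536354,   0.        , 270.89871369],
       [  0.        , 541.92536354, 211.11786977],
       [  0.        ,   0.        ,   1.        ]]), 'world_to_cam': array([[ 0.37199414,  0.92809172, -0.01631337, -0.15518701],
       [-0.63177769,  0.26602424,  0.72807146,  0.21022486],
       [ 0.68005684, -0.26053189,  0.6853071 , -1.78453665],
       [ 0.        ,  0.        ,  0.        ,  1.        ]])}
{'intrinsics': array([[325.1922621 ,   0.        , 277.19176156],
       [  0.        , 325.1922621 , 202.65454722],
       [  0.        ,   0.        ,   1.        ]]), 'T_tool_cam': array([[ 3.05254224e-04,  9.66753085e-01, 
[... 303 characters left out ...]
ime': 0.1, 'joints': array([ 1.10140077e+00,  1.24434136e-01,  1.65150887e+00,  6.31141628e-06,
        1.36754223e+00, -8.25974067e-02]), 'joint_vel': array([-1.04882962e-03, -2.34770608e-04, -3.05530858e-03,  7.93681391e-05,
       -1.36855640e-03, -1.55488475e-03]), 'joint_efforts': array([ 4.24890814e-04, -4.18883586e+01, -3.61094964e+01,  7.77730253e-02,
        4.61579917e-02, -6.61476633e-05]), 'ee_pos': array([0.24496546, 0.60146748, 0.22453058]), 'eef_rot': array([-6.03702062e-01, -3.08250912e+00,  2.85724337e-03]), 'ft_force': array([-0.33045996, -0.60961723,  0.3054839 ]), 'ft_torque': array([ 0.00615276, -0.00024373,  0.02797196]), 'grip_force': 0.0, 'width': 0.09557633126349194}
```

View pics/top0.png

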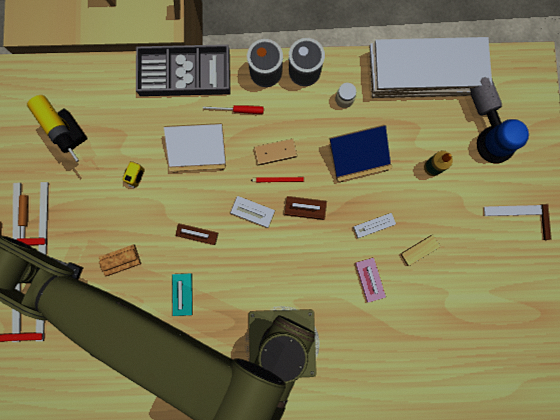

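View pics/scene0.png

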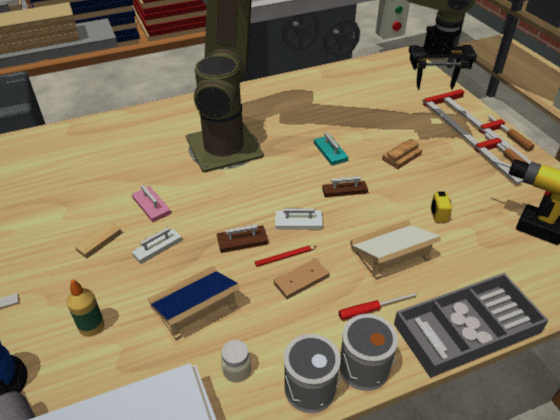

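The top view shows these items, as (column, row) pixels:

| Item | Position |
|---|---|
| White deep | (252,211) |
| Walnut deep | (305,207) |
| Walnut shallow | (196,233) |
| White shallow | (374,225) |
| White easel | (195,148) |
| Blue easel | (360,152) |
| Bare front | (275,152) |
| Pencil | (278,180) |

The pink (370,280) and turquoise (182,295) look-alikes are to be left alone. The scene view agrees.

Create h.py:
```python
import numpy as np, cv2
from scipy.spatial.transform import Rotation as R
from bench import arm,snapshot,get_calibration
def cast(cal,px,z):
    K=cal["intrinsics"];W=cal["world_to_cam"]
    r=np.linalg.inv(K)@[px[0],px[1],1]; r=W[:3,:3].T@(r*[1,-1,-1]); c=-W[:3,:3].T@W[:3,3]
    return c+r*(z-c[2])/r[2]
def toolR(closing,down):
    z=np.array(down,float);z/=np.linalg.norm(z);y=np.array(closing,float);y-=z*(y@z);y/=np.linalg.norm(y)
    return np.c_[np.cross(y,z),y,z]
def rel(p,Rt):   # shift/turn from the measured pose to the target, tool axes
    s=arm.observe();R0=R.from_rotvec(s["eef_rot"]).as_matrix()
    # half-turn choice: keep the sign of closing nearest
    if (R0[:,1]@Rt[:,1])<0: Rt=Rt@np.diag([-1,-1,1])
    rv=R.from_matrix(R0.T@Rt).as_rotvec(); d=R0.T@(np.array(p)-s["ee_pos"])
    return np.round(rv,3),np.round(d,4),s
```

Run:
```python
from h import *
im=cv2.imread("pics/top0.png");hsv=cv2.cvtColor(im,cv2.COLOR_BGR2HSV);cal=get_calibration("top")
H,S,V=cv2.split(hsv)
white=((S<60)&(V>120)); 
walnut=((V<110)&(S>90)&((H<16)|(H>172)));blue=((H>105)&(H<130)&(S>120))
def go(name,mask,c,z,r=42):
    m=np.zeros(mask.shape,np.uint8);x,y=c;m[y-r:y+r,x-r:x+r]=mask[y-r:y+r,x-r:x+r]
    m=cv2.morphologyEx(m,cv2.MORPH_CLOSE,np.ones((5,5)))
    cs,_=cv2.findContours(m,cv2.RETR_EXTERNAL,cv2.CHAIN_APPROX_NONE);k=max(cs,key=cv2.contourArea)
    if z is None:
        e=cv2.approxPolyDP(cv2.convexHull(k),5,True)[:,0]
        print(name,e.tolist());
        for p in e: print("  z.026",cast(cal,p,.026).round(4),"z.09",cast(cal,p,.09).round(4))
        return
    b=cv2.boxPoints(cv2.minAreaRect(k));P=np.array([cast(cal,p,z)[:2] for p in b])
    e1,e2=P[1]-P[0],P[2]-P[1]; L=e1 if np.linalg.norm(e1)>np.linalg.norm(e2) else e2
    print(name,"ctr",P.mean(0).round(4),"dims",np.linalg.norm(e1).round(3),np.linalg.norm(e2).round(3),"yaw of length",np.degrees(np.arctan2(L[1],L[0])).round(1))
go("white_deep",white,(252,211),.018,30);go("walnut_deep",walnut,(305,207),.018,28)
go("walnut_sh",walnut,(196,233),.018,30);go("white_sh",white,(374,225),.018,30)
go("easelW",white,(195,148),None);go("easelB",blue,(360,152),None)
o=cv2.resize(im[110:255,130:430],None,fx=2.6,fy=2.6,interpolation=cv2.INTER_CUBIC);cv2.imwrite("pics/crop0.png",o)
```

```text
white_deep ctr [0.4178 0.0841] dims 0.059 0.132 yaw of length -112.9
walnut_deep ctr [ 0.4231 -0.0845] dims 0.063 0.13 yaw of length -98.7
walnut_sh ctr [0.348  0.2642] dims 0.041 0.129 yaw of length -104.5
white_sh ctr [ 0.3629 -0.3053] dims 0.13 0.041 yaw of length -71.3
easelW [[221, 124], [224, 163], [169, 166], [164, 127]]
  z.026 [0.7038 0.1794 0.026 ] z.09 [0.6836 0.1724 0.09  ]
  z.026 [0.5743 0.1713 0.026 ] z.09 [0.5594 0.1646 0.09  ]
  z.026 [0.5689 0.3478 0.026 ] z.09 [0.5542 0.334  0.09  ]
  z.026 [0.6983 0.364  0.026 ] z.09 [0.6783 0.3496 0.09  ]
easelB [[385, 126], [389, 163], [337, 176], [330, 139]]
  z.026 [ 0.684  -0.3532  0.026 ] z.09 [ 0.6646 -0.3386  0.09  ]
  z.026 [ 0.561  -0.3598  0.026 ] z.09 [ 0.5466 -0.3449  0.09  ]
  z.026 [ 0.5227 -0.1905  0.026 ] z.09 [ 0.5098 -0.1825  0.09  ]
  z.026 [ 0.6451 -0.1727  0.026 ] z.09 [ 0.6272 -0.1654  0.09  ]
```

View pics/crop0.png

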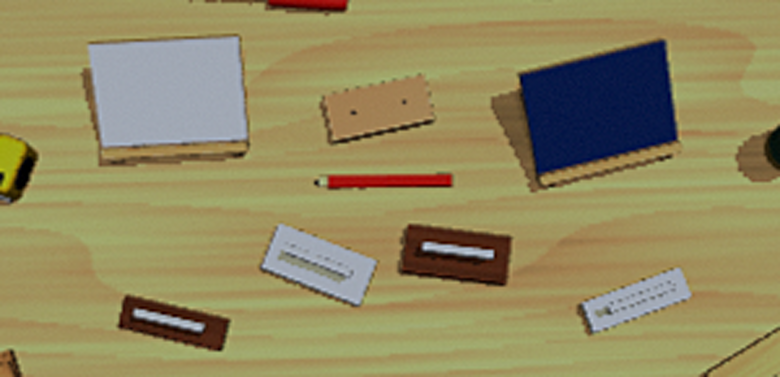

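The crop confirms the boxes and bar directions. I'll store the goals and start with walnut_deep.

Add to h.py:
```python
OBJ=dict(wad=(.4231,-.0845,-8.7),was=(.348,.2642,-14.5),whd=(.4178,.0841,-22.9),whs=(.3629,-.3053,18.7))
EAS=dict(W=(.5709,.2590,1.75),B=(.5400,-.2756,12.5))
def pick(n,h):
    x,y,a=OBJ[n];a=np.radians(a);return rel((x,y,h),toolR((np.cos(a),np.sin(a),0),(0,0,-1)))
def ez(e,):
    x,y,a=EAS[e];a=np.radians(a);c,s=np.cos(a),np.sin(a)
    k,q=np.cos(np.pi/6),.5
    return np.array([x,y,.026]),np.array([k*c,k*s,q]),np.array([-q*c,-q*s,k]),np.array([-s,c,0])
def place(e,x,h):   # TCP h above the face at x up the slope
    o,ex,n,ey=ez(e);return rel(o+x*ex+h*n,toolR(ex,-n))
def inE():
    s=arm.observe()
    for e in EAS: o,ex,n,ey=ez(e);d=s["ee_pos"]-o;print(e,(d@ex).round(4),(d@ey).round(4),(d@n).round(4))
```

```bash
python3 -c "
from h import *
print(pick('wad',.14)[:2])"
```

```text
(array([-2.000e-03,  1.000e-03,  1.336e+00]), array([-0.4238, -0.5679,  0.0855]))
```

Call:
jog_arm:
  plan:
    - [[0, 0, 1.336, -0.4238, -0.5679, 0.0855, 0.05], [0, 0, 1.336, -0.4238, -0.5679, 0.0855, 0.05], [0, 0, 1.336, -0.4238, -0.5679, 0.0855, 0.05], [0, 0, 1.336, -0.4238, -0.5679, 0.0855, 0.05], [0, 0, 1.336, -0.4238, -0.5679, 0.0855, 0.05], [0, 0, 1.336, -0.4238, -0.5679, 0.0855, 0.05], [0, 0, 1.336, -0.4238, -0.5679, 0.0855, 0.05], [0, 0, 1.336, -0.4238, -0.5679, 0.0855, 0.05], [0, 0, 1.336, -0.4238, -0.5679, 0.0855, 0.05], [0, 0, 1.336, -0.4238, -0.5679, 0.0855, 0.05], [0, 0, 1.336, -0.4238, -0.5679, 0.0855, 0.05], [0, 0, 1.336, -0.4238, -0.5679, 0.0855, 0.05]]

```text
time: 1.3
ee_pos: [0.3949, 0.0235, 0.1535]
eef_rot: [2.383, 2.046, 0.001]
ft_force: [0.8, -0.8, 0.2]
width: 0.05
grip_force: 0.0
```

```bash
python3 -c "
from h import *
print(pick('wad',.14)[:2])"
```

```text
(array([ 0.001, -0.   , -0.   ]), array([-0.1025,  0.0442,  0.0135]))
```

Call:
jog_arm:
  plan:
    - [[0, 0, 0, -0.1025, 0.0442, 0.0135, 0.05], [0, 0, 0, -0.1025, 0.0442, 0.0135, 0.05], [0, 0, 0, -0.1025, 0.0442, 0.0135, 0.05], [0, 0, 0, -0.1025, 0.0442, 0.0135, 0.05], [0, 0, 0, -0.1025, 0.0442, 0.0135, 0.05]]

```text
time: 1.8
ee_pos: [0.4228, -0.0817, 0.14]
eef_rot: [-2.383, -2.046, 0.0]
ft_force: [-0.1, 0.8, -1.1]
width: 0.0502
grip_force: 0.0
```

Run:
```python
from h import *
print(pick('wad',.038)[:2])
cv2.imwrite("pics/w1.png",snapshot("wrist")[:,:,::-1])
```

```text
(array([-0.001, -0.001, -0.   ]), array([-0.0028,  0.0008,  0.102 ]))
```

View pics/w1.png

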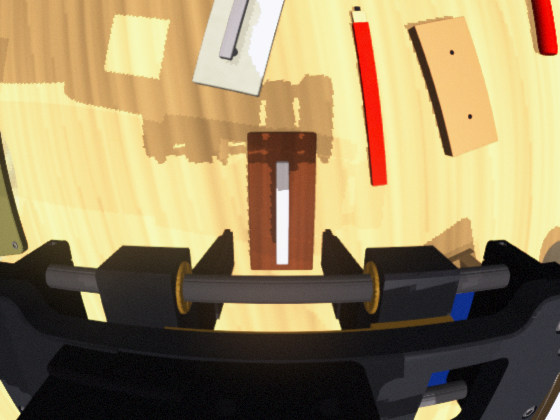

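The board is square between the fingers, with the bar at column 282 and the finger centre at 278. I'll check the lengthwise position by casting the bar ends at rows 162 and 265.

Add to h.py:
```python
def wcast(px,z):
    c=get_calibration("wrist");K=c["intrinsics"];T=c["T_tool_cam"];s=arm.observe()
    u=(np.array(px)-[K[0,2],K[1,2]]);r=np.hypot(*u);th=r/K[0,0]
    v=np.array([u[0]/r*np.sin(th),-u[1]/r*np.sin(th),-np.cos(th)])
    R0=R.from_rotvec(s["eef_rot"]).as_matrix();o=R0@T[:3,3]+s["ee_pos"];d=R0@T[:3,:3]@v
    return o+d*(z-o[2])/d[2]
```

Run:
```python
from h import *
a,b=wcast((282,162),.05),wcast((281,265),.05);print(a,b,(a+b)/2,np.linalg.norm(a-b))
for p in [(248,132),(316,132),(315,269),(249,269)]:print(wcast(p,.018))
```

```text
[ 0.43237547 -0.04459328  0.05      ] [ 0.41888656 -0.1304409   0.05      ] [ 0.42563102 -0.08751709  0.05      ] 0.08690088979081073
[ 0.40715824 -0.01853017  0.018     ]
[ 0.4650694  -0.02716899  0.018     ]
[ 0.44868998 -0.15524979  0.018     ]
[ 0.38590057 -0.14561981  0.018     ]
```

The two views agree within 3 mm, so I'll descend and grip.

Call:
jog_arm:
  plan:
    - [[0, 0, 0, -0.0045, 0.0024, 0.04, 0.05], [0, 0, 0, -0.0045, 0.0024, 0.08, 0.05], [0, 0, 0, -0.0045, 0.0024, 0.101, 0.05], [0, 0, 0, -0.0045, 0.0024, 0.101, 0.05], [0, 0, 0, -0.0045, 0.0024, 0.101, 0], [0, 0, 0, -0.0045, 0.0024, 0.101, 0], [0, 0, 0, -0.0045, 0.0024, 0.101, 0], [0, 0, 0, -0.0045, 0.0024, 0.101, 0], [0, 0, 0, -0.0045, 0.0024, 0.101, 0]]

```text
time: 2.75
ee_pos: [0.4255, -0.0876, 0.0401]
eef_rot: [2.383, 2.045, 0.001]
ft_force: [-0.9, -0.0, 0.2]
width: 0.0155
grip_force: 0.0
```

Call:
jog_arm:
  plan:
    - [[0, 0, 0, 0, 0, -0.05, 0], [0, 0, 0, 0, 0, -0.1, 0], [0, 0, 0, 0, 0, -0.14, 0], [0, 0, 0, 0, 0, -0.14, 0]]

```text
time: 3.15
ee_pos: [0.4288, -0.0888, 0.1869]
eef_rot: [2.375, 2.038, 0.011]
ft_force: [0.1, -0.8, 1.1]
width: 0.0003
grip_force: 0.0
```

```bash
python3 -c "
from h import *
print(place('W',.032,.13)[:2])"
```

```text
(array([-0.509,  0.051, -0.178]), array([0.3586, 0.0506, 0.0322]))
```

I lifted before the fingers had finished closing, so the grip missed. I'll reopen, check and go again.

Call:
jog_arm:
  plan:
    - [[0, 0, 0, 0, 0, 0.04, 0.05], [0, 0, 0, 0, 0, 0.04, 0.05], [0, 0, 0, 0, 0, 0.04, 0.05], [0, 0, 0, 0, 0, 0.04, 0.05]]

```text
time: 3.55
ee_pos: [0.4252, -0.0875, 0.1398]
eef_rot: [2.384, 2.046, 0.0]
ft_force: [0.5, -0.2, -0.1]
width: 0.0272
grip_force: 0.0
```

Run:
```python
from h import *
im=snapshot("wrist")[:,:,::-1].copy();cv2.imwrite("pics/w2.png",im)
h=cv2.cvtColor(im,cv2.COLOR_BGR2HSV)
g=((h[...,1]<60)&(h[...,2]>110)).astype(np.uint8);g[:, :262]=0;g[:,300:]=0;g[:140]=0;g[275:]=0
cs,_=cv2.findContours(g,0,2);k=max(cs,key=cv2.contourArea);x,y,w,hh=cv2.boundingRect(k);print(x,y,w,hh)
a,b=wcast((x+w/2,y),.05),wcast((x+w/2,y+hh),.05);c=(a+b)/2;print(c,np.linalg.norm(a-b))
print(rel((c[0],c[1],.039),toolR((a-b)[[1,0,2]]*[1,-1,0],(0,0,-1)))[:2], pick('wad',.039)[:2])
```

```text
269 155 13 104
[ 0.4243389  -0.08777361  0.05      ] 0.08677457664536387
(array([0.001, 0.   , 0.001]), array([-0.0003, -0.0012,  0.1012])) (array([ 0.001,  0.   , -0.   ]), array([ 0.0027, -0.0029,  0.1012]))
```

View pics/w2.png

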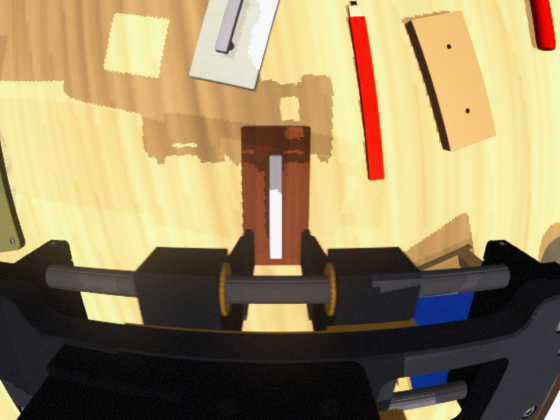

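The board is undisturbed, with the bar at column 275 between the fingers. The fingers travel about 0.07 m/s, so I'll allow more time to close.

Call:
jog_arm:
  plan:
    - [[0, 0, 0, 0, -0.001, 0.03, 0.04], [0, 0, 0, 0, -0.001, 0.06, 0.04], [0, 0, 0, 0, -0.001, 0.101, 0.04], [0, 0, 0, 0, -0.001, 0.101, 0.04], [0, 0, 0, 0, -0.001, 0.101, 0], [0, 0, 0, 0, -0.001, 0.101, 0], [0, 0, 0, 0, -0.001, 0.101, 0], [0, 0, 0, 0, -0.001, 0.101, 0], [0, 0, 0, 0, -0.001, 0.101, 0], [0, 0, 0, 0, -0.001, 0.101, 0], [0, 0, 0, 0, -0.001, 0.101, 0]]

```text
time: 4.7
ee_pos: [0.4248, -0.0875, 0.0397]
eef_rot: [2.383, 2.046, 0.001]
ft_force: [-2.1, -0.5, 7.0]
width: 0.0091
grip_force: 30.0
```

Call:
jog_arm:
  plan:
    - [[0, 0, 0, 0, 0, -0.04, 0], [0, 0, 0, 0, 0, -0.08, 0], [0, 0, 0, 0, 0, -0.12, 0], [0, 0, 0, 0, 0, -0.15, 0], [0, 0, 0, 0, 0, -0.15, 0]]

```text
time: 5.2
ee_pos: [0.4267, -0.0881, 0.1935]
eef_rot: [2.377, 2.041, 0.008]
ft_force: [0.8, -0.7, -1.5]
width: 0.0095
grip_force: 30.0
```

```bash
python3 -c "
from h import *
print(place('W',.033,.14)[:2])"
```

```text
(array([-0.512,  0.05 , -0.178]), array([0.3575, 0.049 , 0.0297]))
```

Call:
jog_arm:
  plan:
    - [[-0.13, 0.01, -0.04, 0.045, 0.006, 0, 0], [-0.26, 0.025, -0.09, 0.09, 0.012, 0, 0], [-0.38, 0.04, -0.13, 0.135, 0.018, 0, 0], [-0.512, 0.05, -0.178, 0.18, 0.024, 0, 0], [-0.512, 0.05, -0.178, 0.225, 0.03, 0, 0], [-0.512, 0.05, -0.178, 0.27, 0.036, 0.01, 0], [-0.512, 0.05, -0.178, 0.315, 0.042, 0.02, 0], [-0.512, 0.05, -0.178, 0.357, 0.049, 0.03, 0], [-0.512, 0.05, -0.178, 0.357, 0.049, 0.03, 0], [-0.512, 0.05, -0.178, 0.357, 0.049, 0.03, 0], [-0.512, 0.05, -0.178, 0.357, 0.049, 0.03, 0]]

```text
time: 6.3
ee_pos: [0.5255, 0.2572, 0.1568]
eef_rot: [1.909, 1.966, 0.516]
ft_force: [-0.1, -0.2, -2.3]
width: 0.0094
grip_force: 30.0
```

```bash
python3 -c "
from h import *
print(place('W',.033,.06)[:2]);inE()
cv2.imwrite('pics/w3.png',snapshot('wrist')[:,:,::-1])"
```

```text
(array([-0.012, -0.002, -0.001]), array([0.0003, 0.0078, 0.0759]))
W 0.0261 -0.0004 0.136
B 0.153 0.5233 0.0627
```

View pics/w3.png

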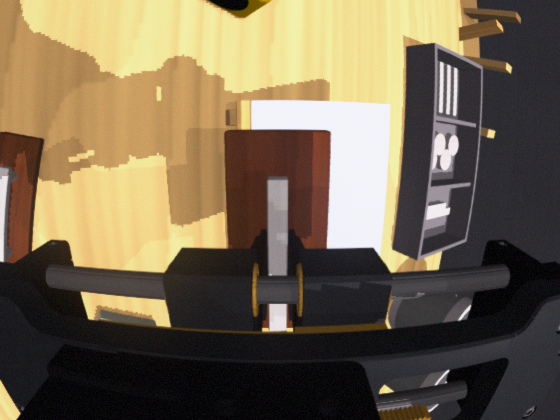

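The board is held square over the easel face, whose +y edge corners appear at (250,101) and (388,104). I'll cross-check those against the top view.

```bash
python3 -c "
from h import *
o,ex,n,ey=ez('W')
for p,z in (((250,101),.026),((388,104),.09),((388,245),.09)):
  q=wcast(p,z)-o;print(q@ex,q@ey,q@n)"
```

```text
0.0009502351608333978 0.08700333643086551 -0.0005486185259005815
0.12818445684294758 0.08731494623556962 -0.00010649620792964332
0.14036975666741353 -0.054658536441700156 -0.007141682341741354
```

Call:
jog_arm:
  plan:
    - [[-0.012, 0, 0, -0.001, 0.0075, 0.03, 0], [-0.012, 0, 0, -0.001, 0.0075, 0.06, 0], [-0.012, 0, 0, -0.001, 0.0075, 0.08, 0], [-0.012, 0, 0, -0.001, 0.0075, 0.09, 0], [-0.012, 0, 0, -0.001, 0.0075, 0.09, 0], [-0.012, 0, 0, -0.001, 0.0075, 0.09, 0]]

```text
time: 6.95
ee_pos: [0.5776, 0.2586, 0.0848]
eef_rot: [1.901, 1.957, 0.532]
ft_force: [0.5, 1.6, -2.2]
width: 0.0095
grip_force: 30.0
```

```bash
python3 -c "
from h import *
print(place('W',.032,.041)[:2]);inE()"
```

```text
(array([ 0.004, -0.003, -0.002]), array([ 0.0005, -0.0032,  0.0066]))
W 0.0351 -0.0006 0.0476
B 0.1613 0.5135 -0.0253
```

Call:
jog_arm:
  plan:
    - [[0.004, -0.003, 0, 0, -0.003, 0.002, 0], [0.004, -0.003, 0, 0, -0.003, 0.004, 0], [0.004, -0.003, 0, 0, -0.003, 0.006, 0], [0.004, -0.003, 0, 0, -0.003, 0.006, 0]]

```text
time: 7.35
ee_pos: [0.5775, 0.2592, 0.0769]
eef_rot: [1.902, 1.959, 0.524]
ft_force: [1.1, 0.7, -1.8]
width: 0.0096
grip_force: 30.0
```

Call:
jog_arm:
  plan:
    - [[0, 0, 0, 0, 0, 0.0005, 0], [0, 0, 0, 0, 0, 0.001, 0], [0, 0, 0, 0, 0, 0.001, 0]]

```text
time: 7.65
ee_pos: [0.5781, 0.2591, 0.0759]
eef_rot: [1.903, 1.959, 0.523]
ft_force: [0.2, -0.5, -1.6]
width: 0.0093
grip_force: 30.0
```

```bash
python3 -c "
from h import *
inE()"
```

```text
W 0.0312 -0.0001 0.0397
B 0.1574 0.5138 -0.0332
```

Not in contact yet, so I'll creep down.

Call:
jog_arm:
  plan:
    - [[0, 0, 0, 0, 0, 0.001, 0], [0, 0, 0, 0, 0, 0.0015, 0], [0, 0, 0, 0, 0, 0.0015, 0]]

```text
time: 7.95
ee_pos: [0.5782, 0.2591, 0.0758]
eef_rot: [1.904, 1.959, 0.521]
ft_force: [-13.1, -2.4, 11.1]
width: 0.0096
grip_force: 30.0
```

Call:
jog_arm:
  plan:
    - [[0, 0, 0, 0, 0, 0.0005, 0], [0, 0, 0, 0, 0, 0.001, 0], [0, 0, 0, 0, 0, 0.001, 0]]

```text
time: 8.25
ee_pos: [0.5782, 0.2591, 0.0758]
eef_rot: [1.904, 1.959, 0.52]
ft_force: [-22.8, -3.3, 21.5]
width: 0.0094
grip_force: 30.0
```

```bash
python3 -c "
from h import *
inE()"
```

```text
W 0.0313 -0.0001 0.0395
B 0.1575 0.5138 -0.0334
```

Contact at 17–30 N. I'll ease off, then release and retreat along the normal.

Call:
jog_arm:
  plan:
    - [[0, 0, 0, 0, 0, -0.002, 0], [0, 0, 0, 0, 0, -0.002, 0.035], [0, 0, 0, 0, 0, -0.002, 0.035], [0, 0, 0, 0, 0, -0.002, 0.035], [0, 0, 0, 0, 0, -0.002, 0.035], [0, 0, 0, 0, 0, -0.002, 0.035], [0, 0, 0, 0, 0, -0.03, 0.035], [0, 0, 0, 0, 0, -0.07, 0.035], [0, 0, 0, 0, 0, -0.11, 0.035], [0, 0, 0, 0, 0, -0.13, 0.035], [0, 0, 0, 0, 0, -0.13, 0.035]]

```text
time: 9.35
ee_pos: [0.5157, 0.2582, 0.191]
eef_rot: [1.9, 1.956, 0.533]
ft_force: [0.8, -0.1, -0.3]
width: 0.0351
grip_force: 0.0
```

```bash
python3 -c "
from h import *
cv2.imwrite('pics/w4.png',snapshot('wrist')[:,:,::-1]);inE()
print(pick('was',.14)[:2])"
```

```text
W 0.0329 0.0004 0.1685
B 0.1601 0.526 0.095
(array([ 0.521, -0.076,  0.276]), array([ 0.0114, -0.1686, -0.0418]))
```

View pics/w4.png

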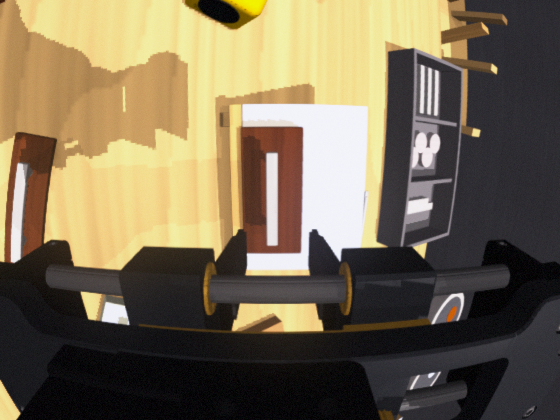

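walnut_deep lies at (241–302, 127–252), against the lip and about centred on the face (rows 105–270). Next is walnut_shallow.

Add to h.py:
```python
def epw(px,e,h):  # wrist pixel onto plane h above the easel face -> (x,y)
    a,b=wcast(px,.0),wcast(px,.1);o,ex,n,ey=ez(e);t=(h-(a-o)@n)/((b-a)@n);q=a+(b-a)*t-o;return (q@ex).round(4),(q@ey).round(4)
```

```bash
python3 -c "
from h import *
for p in ((241,190),(302,190),(270,127),(270,252)):print(epw(p,'W',.018))"
```

```text
(np.float64(-0.0024), np.float64(0.0027))
(np.float64(0.0572), np.float64(0.0026))
(np.float64(0.0263), np.float64(0.0637))
(np.float64(0.0255), np.float64(-0.0628))
```

Call:
jog_arm:
  plan:
    - [[0.13, -0.02, 0.07, 0.003, -0.045, -0.01, 0.035], [0.26, -0.04, 0.14, 0.006, -0.09, -0.02, 0.035], [0.39, -0.06, 0.21, 0.01, -0.13, -0.03, 0.035], [0.521, -0.076, 0.276, 0.0114, -0.1686, -0.0418, 0.035], [0.521, -0.076, 0.276, 0.0114, -0.1686, -0.0418, 0.035], [0.521, -0.076, 0.276, 0.0114, -0.1686, -0.0418, 0.035], [0.521, -0.076, 0.276, 0.0114, -0.1686, -0.0418, 0.035]]

```text
time: 10.1
ee_pos: [0.3481, 0.2635, 0.1383]
eef_rot: [2.484, 1.923, -0.004]
ft_force: [-0.3, -0.0, 0.1]
width: 0.0348
grip_force: 0.0
```

Run:
```python
from h import *
print(pick('was',.039)[:2])
cv2.imwrite("pics/w5.png",snapshot("wrist")[:,:,::-1])
```

```text
(array([-0.001,  0.002, -0.   ]), array([ 0.0009, -0.0002,  0.0993]))
```

View pics/w5.png

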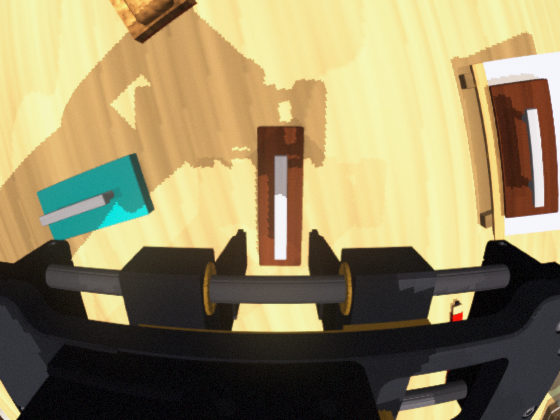

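The walnut_shallow bar is at column 281, rows 155–260, between the fingers. walnut_deep has slid to the lip, which puts the real face origin about 2.5 mm below my frame. I'll grip now.

```bash
python3 -c "
from h import *
a,b=wcast((281,155),.05),wcast((280,260),.05);print((a+b)/2)"
```

```text
[0.35065252 0.26241525 0.05      ]
```

Call:
jog_arm:
  plan:
    - [[0, 0, 0, 0, 0.001, 0.035, 0.035], [0, 0, 0, 0, 0.001, 0.07, 0.035], [0, 0, 0, 0, 0.001, 0.099, 0.035], [0, 0, 0, 0, 0.001, 0.099, 0.035], [0, 0, 0, 0, 0.001, 0.099, 0], [0, 0, 0, 0, 0.001, 0.099, 0], [0, 0, 0, 0, 0.001, 0.099, 0], [0, 0, 0, 0, 0.001, 0.099, 0], [0, 0, 0, 0, 0.001, 0.099, 0], [0, 0, 0, 0, 0.001, 0.099, 0]]

```text
time: 11.15
ee_pos: [0.3493, 0.2639, 0.0413]
eef_rot: [2.484, 1.923, -0.0]
ft_force: [1.4, 0.1, 5.5]
width: 0.0095
grip_force: 30.0
```

Call:
jog_arm:
  plan:
    - [[0, 0, 0, 0, 0, -0.04, 0], [0, 0, 0, 0, 0, -0.08, 0], [0, 0, 0, 0, 0, -0.12, 0], [0, 0, 0, 0, 0, -0.16, 0], [0, 0, 0, 0, 0, -0.16, 0]]

```text
time: 11.65
ee_pos: [0.3511, 0.2652, 0.2062]
eef_rot: [2.484, 1.922, 0.012]
ft_force: [0.6, 0.4, -0.6]
width: 0.01
grip_force: 30.0
```

```bash
python3 -c "
from h import *
print(place('W',.082,.14)[:2])"
```

```text
(array([-0.514,  0.069, -0.279]), array([0.0493, 0.2152, 0.0193]))
```

Call:
jog_arm:
  plan:
    - [[-0.13, 0.02, -0.07, 0.01, 0.045, 0, 0], [-0.26, 0.035, -0.14, 0.02, 0.09, 0, 0], [-0.39, 0.05, -0.21, 0.03, 0.135, 0.005, 0], [-0.514, 0.069, -0.279, 0.04, 0.18, 0.01, 0], [-0.514, 0.069, -0.279, 0.0493, 0.2152, 0.0193, 0], [-0.514, 0.069, -0.279, 0.0493, 0.2152, 0.0193, 0], [-0.514, 0.069, -0.279, 0.0493, 0.2152, 0.0193, 0], [-0.514, 0.069, -0.279, 0.0493, 0.2152, 0.0193, 0]]

```text
time: 12.45
ee_pos: [0.5682, 0.2572, 0.1792]
eef_rot: [1.903, 1.965, 0.509]
ft_force: [-0.3, -0.4, -0.6]
width: 0.0096
grip_force: 30.0
```

```bash
python3 -c "
from h import *
print(place('W',.082,.05)[:2]);inE()"
```

```text
(array([-0.011,  0.005,  0.003]), array([0.0022, 0.0087, 0.084 ]))
W 0.0742 -0.0017 0.1341
B 0.2003 0.514 0.0613
```

Call:
jog_arm:
  plan:
    - [[-0.011, 0, 0.003, 0.002, 0.0087, 0.03, 0], [-0.011, 0, 0.003, 0.002, 0.0087, 0.06, 0], [-0.011, 0, 0.003, 0.002, 0.0087, 0.08, 0], [-0.011, 0, 0.003, 0.002, 0.0087, 0.084, 0], [-0.011, 0, 0.003, 0.002, 0.0087, 0.084, 0], [-0.011, 0, 0.003, 0.002, 0.0087, 0.084, 0]]

```text
time: 13.05
ee_pos: [0.618, 0.2608, 0.1127]
eef_rot: [1.898, 1.954, 0.524]
ft_force: [-0.1, 0.8, -0.6]
width: 0.0096
grip_force: 30.0
```

```bash
python3 -c "
from h import *
print(place('W',.081,.042)[:2]);inE()"
```

```text
(array([ 0.003,  0.004, -0.   ]), array([-0.0004, -0.0032,  0.0095]))
W 0.0842 0.0004 0.0515
B 0.2099 0.5068 -0.021
```

Call:
jog_arm:
  plan:
    - [[0.003, 0.004, 0, 0, -0.0035, 0.003, 0], [0.003, 0.004, 0, 0, -0.0035, 0.006, 0], [0.003, 0.004, 0, 0, -0.0035, 0.0085, 0], [0.003, 0.004, 0, 0, -0.0035, 0.0085, 0], [0.003, 0.004, 0, 0, -0.0035, 0.0085, 0]]

```text
time: 13.55
ee_pos: [0.6194, 0.2603, 0.102]
eef_rot: [1.901, 1.959, 0.523]
ft_force: [0.1, 0.3, -0.4]
width: 0.0097
grip_force: 30.0
```

Call:
jog_arm:
  plan:
    - [[0, 0, 0, 0, 0, 0.001, 0], [0, 0, 0, 0, 0, 0.002, 0], [0, 0, 0, 0, 0, 0.002, 0]]

```text
time: 13.85
ee_pos: [0.6206, 0.2604, 0.1017]
eef_rot: [1.901, 1.958, 0.523]
ft_force: [-5.7, -1.5, 8.0]
width: 0.0095
grip_force: 30.0
```

```bash
python3 -c "
from h import *
inE()"
```

```text
W 0.0809 -0.0001 0.0407
B 0.2064 0.5058 -0.0318
```

Light contact at 10 N. Release and retreat.

Call:
jog_arm:
  plan:
    - [[0, 0, 0, 0, 0, -0.001, 0.03], [0, 0, 0, 0, 0, -0.001, 0.03], [0, 0, 0, 0, 0, -0.001, 0.03], [0, 0, 0, 0, 0, -0.001, 0.03], [0, 0, 0, 0, 0, -0.001, 0.03], [0, 0, 0, 0, 0, -0.04, 0.03], [0, 0, 0, 0, 0, -0.08, 0.03], [0, 0, 0, 0, 0, -0.13, 0.03], [0, 0, 0, 0, 0, -0.13, 0.03]]

```text
time: 14.75
ee_pos: [0.557, 0.2603, 0.222]
eef_rot: [1.896, 1.954, 0.539]
ft_force: [-0.2, 0.2, 0.9]
width: 0.0301
grip_force: 0.0
```

```bash
python3 -c "
from h import *
cv2.imwrite('pics/w6.png',snapshot('wrist')[:,:,::-1]);inE()
print(pick('whd',.15)[:2])"
```

```text
W 0.0837 0.0011 0.1738
B 0.2105 0.519 0.1006
(array([ 0.521, -0.117,  0.42 ]), array([-0.1713, -0.1586, -0.0142]))
```

View pics/w6.png

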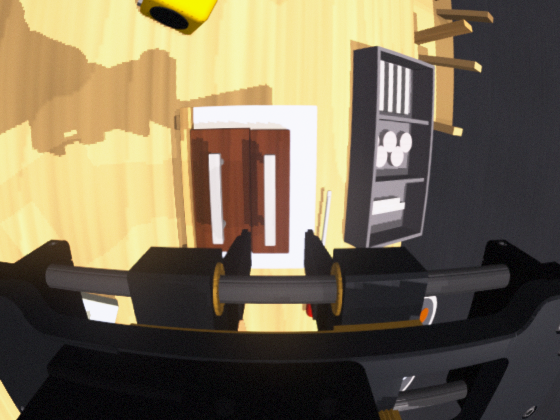

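Both walnut fronts are seated edge to edge at (191–250) and (250–290), square on the white easel. Next is white_deep.

Call:
jog_arm:
  plan:
    - [[0.1, -0.02, 0.08, -0.03, -0.03, -0.005, 0.035], [0.2, -0.04, 0.16, -0.06, -0.06, -0.01, 0.035], [0.3, -0.06, 0.24, -0.09, -0.09, -0.01, 0.035], [0.4, -0.09, 0.32, -0.12, -0.12, -0.014, 0.035], [0.521, -0.117, 0.42, -0.1713, -0.1586, -0.0142, 0.035], [0.521, -0.117, 0.42, -0.1713, -0.1586, -0.0142, 0.035], [0.521, -0.117, 0.42, -0.1713, -0.1586, -0.0142, 0.035], [0.521, -0.117, 0.42, -0.1713, -0.1586, -0.0142, 0.035]]

```text
time: 15.6
ee_pos: [0.4162, 0.0833, 0.1458]
eef_rot: [-2.618, -1.734, 0.013]
ft_force: [-0.6, 0.3, -0.5]
width: 0.0348
grip_force: 0.0
```

Run:
```python
from h import *
print(pick('whd',.039)[:2])
cv2.imwrite("pics/w7.png",snapshot("wrist")[:,:,::-1])
```

```text
(array([-0.005,  0.006, -0.001]), array([0.0021, 0.0018, 0.1068]))
```

View pics/w7.png

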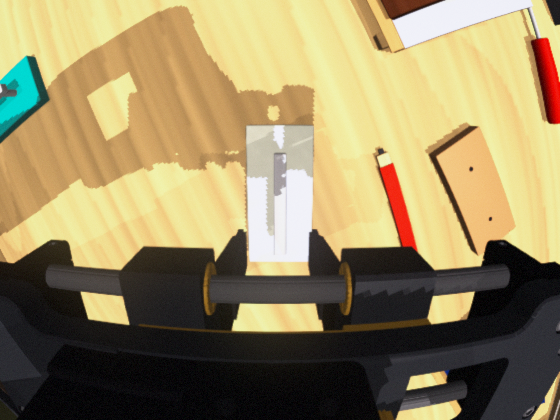

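The white_deep bar is at column 280, rows 153–254, between the fingers and square. Grip.

```bash
python3 -c "
from h import *
a,b=wcast((280,153),.05),wcast((280,254),.05);print((a+b)/2)"
```

```text
[0.41863959 0.08326823 0.05      ]
```

Call:
jog_arm:
  plan:
    - [[-0.005, 0.006, 0, 0.001, 0.002, 0.035, 0.035], [-0.005, 0.006, 0, 0.001, 0.002, 0.07, 0.035], [-0.005, 0.006, 0, 0.001, 0.002, 0.106, 0.035], [-0.005, 0.006, 0, 0.001, 0.002, 0.106, 0.035], [-0.005, 0.006, 0, 0.001, 0.002, 0.106, 0], [-0.005, 0.006, 0, 0.001, 0.002, 0.106, 0], [-0.005, 0.006, 0, 0.001, 0.002, 0.106, 0], [-0.005, 0.006, 0, 0.001, 0.002, 0.106, 0], [-0.005, 0.006, 0, 0.001, 0.002, 0.106, 0], [-0.005, 0.006, 0, 0.001, 0.002, 0.106, 0]]

```text
time: 16.65
ee_pos: [0.4187, 0.0829, 0.0421]
eef_rot: [2.619, 1.734, 0.003]
ft_force: [-1.6, 0.8, 6.5]
width: 0.0098
grip_force: 30.0
```

Call:
jog_arm:
  plan:
    - [[0, 0, 0, 0, 0, -0.04, 0], [0, 0, 0, 0, 0, -0.08, 0], [0, 0, 0, 0, 0, -0.12, 0], [0, 0, 0, 0, 0, -0.16, 0], [0, 0, 0, 0, 0, -0.16, 0]]

```text
time: 17.15
ee_pos: [0.4211, 0.0828, 0.2072]
eef_rot: [2.614, 1.731, 0.016]
ft_force: [-0.3, 0.6, -1.4]
width: 0.0099
grip_force: 30.0
```

```bash
python3 -c "
from h import *
print(place('B',.033,.14)[:2])"
```

```text
(array([-0.495,  0.161, -0.605]), array([-0.3077,  0.2153,  0.0443]))
```

Call:
jog_arm:
  plan:
    - [[-0.08, 0.025, -0.1, -0.036, 0.025, 0, 0], [-0.16, 0.05, -0.2, -0.072, 0.05, 0, 0], [-0.24, 0.08, -0.3, -0.108, 0.075, 0, 0], [-0.32, 0.1, -0.4, -0.144, 0.1, 0.005, 0], [-0.4, 0.13, -0.5, -0.18, 0.125, 0.01, 0], [-0.495, 0.161, -0.605, -0.216, 0.15, 0.015, 0], [-0.495, 0.161, -0.605, -0.252, 0.175, 0.025, 0], [-0.495, 0.161, -0.605, -0.288, 0.2, 0.035, 0], [-0.495, 0.161, -0.605, -0.3077, 0.2153, 0.0443, 0], [-0.495, 0.161, -0.605, -0.3077, 0.2153, 0.0443, 0], [-0.495, 0.161, -0.605, -0.3077, 0.2153, 0.0443, 0], [-0.495, 0.161, -0.605, -0.3077, 0.2153, 0.0443, 0]]

```text
time: 18.35
ee_pos: [0.4947, -0.284, 0.1543]
eef_rot: [1.736, 2.16, 0.567]
ft_force: [-0.6, -0.5, -2.3]
width: 0.0094
grip_force: 30.0
```

```bash
python3 -c "
from h import *
print(place('B',.032,.05)[:2]);inE()
cv2.imwrite('pics/w8.png',snapshot('wrist')[:,:,::-1])"
```

```text
(array([-0.014, -0.004, -0.002]), array([-0.0019,  0.0089,  0.084 ]))
W -0.0161 -0.5405 0.1575
B 0.0243 0.0016 0.1342
```

View pics/w8.png

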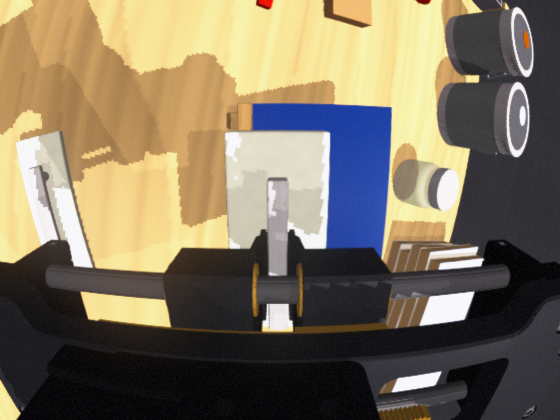

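white_deep is held over the blue easel, whose face corners appear at (252,103) and (391,108).

```bash
python3 -c "
from h import *
for p in ((252,103),(391,108),(386,248)):print(epw(p,'B',0))"
```

```text
(np.float64(0.0004), np.float64(0.0878))
(np.float64(0.128), np.float64(0.0865))
(np.float64(0.1327), np.float64(-0.0511))
```

Call:
jog_arm:
  plan:
    - [[-0.014, -0.004, 0, -0.003, 0.0085, 0.03, 0], [-0.014, -0.004, 0, -0.003, 0.0085, 0.06, 0], [-0.014, -0.004, 0, -0.003, 0.0085, 0.08, 0], [-0.014, -0.004, 0, -0.003, 0.0085, 0.084, 0], [-0.014, -0.004, 0, -0.003, 0.0085, 0.084, 0], [-0.014, -0.004, 0, -0.003, 0.0085, 0.084, 0]]

```text
time: 19.0
ee_pos: [0.5439, -0.277, 0.0884]
eef_rot: [1.723, 2.146, 0.576]
ft_force: [0.1, -0.3, -1.2]
width: 0.0098
grip_force: 30.0
```

```bash
python3 -c "
from h import *
print(place('B',.031,.043)[:2]);inE()"
```

```text
(array([0.003, 0.003, 0.   ]), array([ 0.0022, -0.0033,  0.0093]))
W -0.0063 -0.5349 0.0757
B 0.0343 -0.0022 0.0523
```

Call:
jog_arm:
  plan:
    - [[0.003, 0.003, 0, 0.001, -0.003, 0.003, 0], [0.003, 0.003, 0, 0.001, -0.003, 0.006, 0], [0.003, 0.003, 0, 0.001, -0.003, 0.009, 0], [0.003, 0.003, 0, 0.001, -0.003, 0.009, 0], [0.003, 0.003, 0, 0.001, -0.003, 0.009, 0]]

```text
time: 19.5
ee_pos: [0.5453, -0.2759, 0.0778]
eef_rot: [1.727, 2.15, 0.576]
ft_force: [-1.2, 0.1, -0.2]
width: 0.0098
grip_force: 30.0
```

Call:
jog_arm:
  plan:
    - [[0, 0, 0, 0, 0, 0.001, 0], [0, 0, 0, 0, 0, 0.002, 0], [0, 0, 0, 0, 0, 0.002, 0]]

```text
time: 19.8
ee_pos: [0.5453, -0.2759, 0.0775]
eef_rot: [1.726, 2.154, 0.575]
ft_force: [-19.1, 0.7, 15.3]
width: 0.0099
grip_force: 30.0
```

```bash
python3 -c "
from h import *
inE()"
```

```text
W -0.0106 -0.5339 0.0655
B 0.0302 -0.0014 0.042
```

Contact. Ease off, release, retreat and look.

Call:
jog_arm:
  plan:
    - [[0, 0, 0, 0, 0, -0.002, 0], [0, 0, 0, 0, 0, -0.002, 0.035], [0, 0, 0, 0, 0, -0.002, 0.035], [0, 0, 0, 0, 0, -0.002, 0.035], [0, 0, 0, 0, 0, -0.002, 0.035], [0, 0, 0, 0, 0, -0.002, 0.035], [0, 0, 0, 0, 0, -0.03, 0.035], [0, 0, 0, 0, 0, -0.07, 0.035], [0, 0, 0, 0, 0, -0.11, 0.035], [0, 0, 0, 0, 0, -0.13, 0.035], [0, 0, 0, 0, 0, -0.13, 0.035]]

```text
time: 20.9
ee_pos: [0.4836, -0.2914, 0.1926]
eef_rot: [1.723, 2.146, 0.573]
ft_force: [0.9, 0.6, 0.0]
width: 0.0353
grip_force: 0.0
```

```bash
python3 -c "
from h import *
cv2.imwrite('pics/w9.png',snapshot('wrist')[:,:,::-1]);inE()
print(pick('whs',.15)[:2])"
```

```text
W -0.0084 -0.5465 0.1943
B 0.0313 -0.0022 0.1714
(array([ 0.523,  0.03 , -0.106]), array([ 0.0114, -0.1246, -0.0257]))
```

View pics/w9.png

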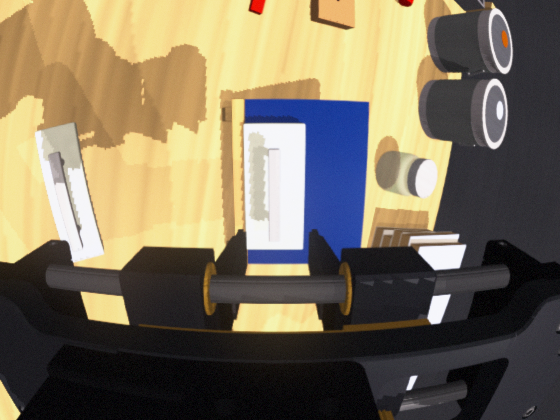

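white_deep is seated at (245–305, 123–249) against the lip. Last is white_shallow.

```bash
python3 -c "
from h import *
for p in ((245,190),(305,190),(272,123),(272,249)):print(epw(p,'B',.018))"
```

```text
(np.float64(-0.0007), np.float64(-0.001))
(np.float64(0.0585), np.float64(-0.001))
(np.float64(0.0261), np.float64(0.0644))
(np.float64(0.0257), np.float64(-0.0638))
```

Call:
jog_arm:
  plan:
    - [[0.13, 0.01, -0.03, 0.003, -0.04, -0.01, 0.035], [0.26, 0.015, -0.05, 0.006, -0.08, -0.02, 0.035], [0.39, 0.02, -0.08, 0.01, -0.12, -0.025, 0.035], [0.523, 0.03, -0.106, 0.0114, -0.1246, -0.0257, 0.035], [0.523, 0.03, -0.106, 0.0114, -0.1246, -0.0257, 0.035], [0.523, 0.03, -0.106, 0.0114, -0.1246, -0.0257, 0.035], [0.523, 0.03, -0.106, 0.0114, -0.1246, -0.0257, 0.035]]

```text
time: 21.65
ee_pos: [0.3626, -0.3041, 0.1479]
eef_rot: [-1.828, -2.551, -0.004]
ft_force: [-0.2, 0.5, -1.1]
width: 0.035
grip_force: 0.0
```

Run:
```python
from h import *
print(pick('whs',.041)[:2])
cv2.imwrite("pics/w10.png",snapshot("wrist")[:,:,::-1])
```

```text
(array([ 0.   , -0.004,  0.001]), array([-1.700e-03, -1.000e-04,  1.069e-01]))
```

View pics/w10.png

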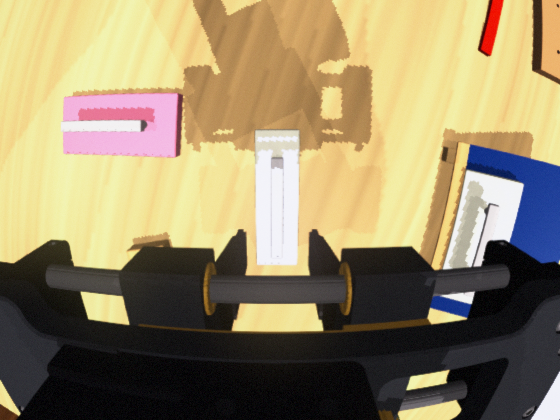

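The white_shallow bar is at column 277, rows 157–258, square between the fingers. Grip and lift.

```bash
python3 -c "
from h import *
a,b=wcast((277,157),.05),wcast((277,258),.05);print((a+b)/2)"
```

```text
[ 0.36294012 -0.30681543  0.05      ]
```

Call:
jog_arm:
  plan:
    - [[0, 0, 0, -0.002, 0, 0.035, 0.035], [0, 0, 0, -0.002, 0, 0.07, 0.035], [0, 0, 0, -0.002, 0, 0.107, 0.035], [0, 0, 0, -0.002, 0, 0.107, 0.035], [0, 0, 0, -0.002, 0, 0.107, 0], [0, 0, 0, -0.002, 0, 0.107, 0], [0, 0, 0, -0.002, 0, 0.107, 0], [0, 0, 0, -0.002, 0, 0.107, 0], [0, 0, 0, -0.002, 0, 0.107, 0], [0, 0, 0, -0.002, 0, 0.107, 0]]

```text
time: 22.7
ee_pos: [0.3638, -0.3072, 0.0435]
eef_rot: [-1.83, -2.553, 0.0]
ft_force: [-1.8, -0.0, 6.1]
width: 0.0099
grip_force: 30.0
```

Call:
jog_arm:
  plan:
    - [[0, 0, 0, 0, 0, -0.04, 0], [0, 0, 0, 0, 0, -0.08, 0], [0, 0, 0, 0, 0, -0.12, 0], [0, 0, 0, 0, 0, -0.16, 0], [0, 0, 0, 0, 0, -0.16, 0]]

```text
time: 23.2
ee_pos: [0.3658, -0.309, 0.209]
eef_rot: [1.825, 2.546, -0.002]
ft_force: [0.4, -1.8, 0.1]
width: 0.0096
grip_force: 30.0
```

```bash
python3 -c "
from h import *
print(place('B',.083,.14)[:2])"
```

```text
(array([-0.518, -0.02 ,  0.108]), array([-0.0243,  0.1775,  0.0212]))
```

Call:
jog_arm:
  plan:
    - [[-0.13, -0.005, 0.03, -0.006, 0.04, 0, 0], [-0.26, -0.01, 0.055, -0.012, 0.08, 0, 0], [-0.39, -0.015, 0.08, -0.018, 0.12, 0.005, 0], [-0.518, -0.02, 0.108, -0.0243, 0.16, 0.015, 0], [-0.518, -0.02, 0.108, -0.0243, 0.1775, 0.0212, 0], [-0.518, -0.02, 0.108, -0.0243, 0.1775, 0.0212, 0], [-0.518, -0.02, 0.108, -0.0243, 0.1775, 0.0212, 0], [-0.518, -0.02, 0.108, -0.0243, 0.1775, 0.0212, 0]]

```text
time: 24.0
ee_pos: [0.5388, -0.2727, 0.1805]
eef_rot: [1.736, 2.157, 0.58]
ft_force: [0.0, 0.7, -0.5]
width: 0.0098
grip_force: 30.0
```

```bash
python3 -c "
from h import *
print(place('B',.084,.054)[:2]);inE()"
```

```text
(array([-0.007, -0.009, -0.005]), array([-0.0038,  0.0077,  0.08  ]))
W 0.0355 -0.5305 0.158
B 0.0768 0.0031 0.1341
```

Call:
jog_arm:
  plan:
    - [[-0.007, -0.009, -0.005, -0.004, 0.0077, 0.03, 0], [-0.007, -0.009, -0.005, -0.004, 0.0077, 0.06, 0], [-0.007, -0.009, -0.005, -0.004, 0.0077, 0.076, 0], [-0.007, -0.009, -0.005, -0.004, 0.0077, 0.08, 0], [-0.007, -0.009, -0.005, -0.004, 0.0077, 0.08, 0], [-0.007, -0.009, -0.005, -0.004, 0.0077, 0.08, 0]]

```text
time: 24.6
ee_pos: [0.5852, -0.2664, 0.1159]
eef_rot: [1.724, 2.149, 0.577]
ft_force: [-0.3, 0.4, -0.6]
width: 0.0096
grip_force: 30.0
```

```bash
python3 -c "
from h import *
print(place('B',.0825,.0445)[:2]);inE()"
```

```text
(array([0.001, 0.001, 0.   ]), array([ 0.0008, -0.0024,  0.0103]))
W 0.0434 -0.5256 0.0787
B 0.0849 -0.0008 0.0548
```

Call:
jog_arm:
  plan:
    - [[0, 0, 0, 0, -0.003, 0.003, 0], [0, 0, 0, 0, -0.003, 0.006, 0], [0, 0, 0, 0, -0.003, 0.01, 0], [0, 0, 0, 0, -0.003, 0.01, 0], [0, 0, 0, 0, -0.003, 0.01, 0]]

```text
time: 25.1
ee_pos: [0.5874, -0.2652, 0.1043]
eef_rot: [1.726, 2.15, 0.577]
ft_force: [0.5, -1.2, -0.5]
width: 0.0097
grip_force: 30.0
```

Call:
jog_arm:
  plan:
    - [[0, 0, 0, 0, 0, 0.001, 0], [0, 0, 0, 0, 0, 0.0015, 0], [0, 0, 0, 0, 0, 0.0015, 0]]

```text
time: 25.4
ee_pos: [0.5874, -0.2652, 0.1042]
eef_rot: [1.725, 2.152, 0.577]
ft_force: [-13.3, 0.3, 9.9]
width: 0.0098
grip_force: 30.0
```

```bash
python3 -c "
from h import *
inE()"
```

```text
W 0.0395 -0.5244 0.0675
B 0.0811 -0.0001 0.0434
```

Call:
jog_arm:
  plan:
    - [[0, 0, 0, 0, 0, -0.0015, 0], [0, 0, 0, 0, 0, -0.0015, 0.03], [0, 0, 0, 0, 0, -0.0015, 0.03], [0, 0, 0, 0, 0, -0.0015, 0.03], [0, 0, 0, 0, 0, -0.0015, 0.03], [0, 0, 0, 0, 0, -0.0015, 0.03], [0, 0, 0, 0, 0, -0.04, 0.03], [0, 0, 0, 0, 0, -0.08, 0.03], [0, 0, 0, 0, 0, -0.13, 0.03], [0, 0, 0, 0, 0, -0.13, 0.03], [0, 0, 0, 0, 0, -0.13, 0.03]]

```text
time: 26.5
ee_pos: [0.5247, -0.2799, 0.2175]
eef_rot: [1.724, 2.148, 0.576]
ft_force: [-0.3, -0.2, -0.4]
width: 0.03
grip_force: 0.0
```

```bash
python3 -c "
from h import *
w=snapshot('wrist')[:,:,::-1];s=snapshot('scene')[:,:,::-1]
cv2.imwrite('pics/end.png',np.hstack([cv2.resize(w[60:340,130:410],(400,400)),cv2.resize(s[190:350,110:450],(400,400))]));inE()"
```

```text
W 0.0394 -0.5359 0.1945
B 0.0801 0.0005 0.171
```

View pics/end.png

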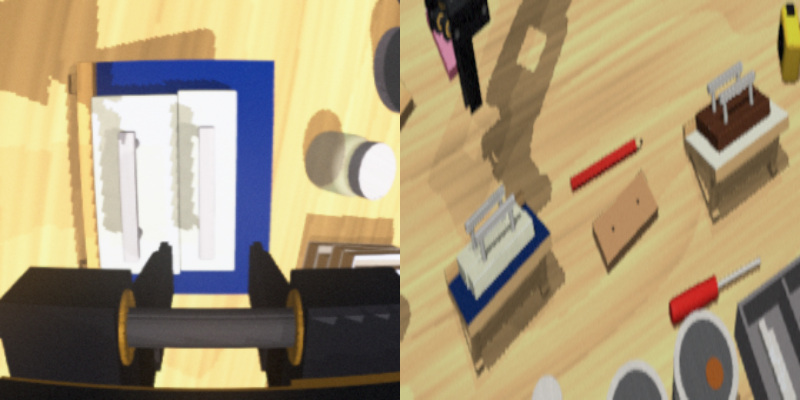

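All four fronts are flat and touching on the right easels, the gripper is clear, and the other items are undisturbed. I'll hand it in.

```bash
python3 -c "
from bench import arm
print(arm.sign_off())"
```

```text
the job is handed in; nothing more can be done
None
```

I handed the job in with both walnut fronts on the white easel and both white fronts on the blue one: pulls up, deep fronts at the lip, shallow fronts against them, judged from the last pictures, since sign-off returned no verdict.

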